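# Clamp the casting and torque the bolt to the click

## Task

Swing the clamp strap over the grey casting until it is fully home against its stop post. Then push the click wrench clockwise (seen from above) by the middle of its grip until it breaks over with a click, and stop at once: the threaded insert below must not be dragged round by over-tightening. Let go of the wrench and leave the loose things lying on the bench alone.

Things in the scene. Friction and masses are not known exactly. Their poses are not given: they have to be found in the camera images.
- fixture: Steel clamping fixture fixed to the bench: base plate 110 x 215 mm, 10 mm thick. Origin at bench height on the vertical bolt axis about which strap, bolt, insert and wrench all turn; z up. The strap's steel stop post, 12 mm thick and 72 mm high, stands 50 mm from the axis, between bolt and casting on the +x side of the strap.
- casting_top (a point): Centre of the top of the grey cast block (66 x 74 x 47 mm, 38 mm bore) fixed on the base plate, 57 mm above the bench, 100 mm from the bolt axis; the strap lies over it when home.
- strap (a joint): Angle of the strap about the bolt axis, rad: 0 = fully home over the casting, against the stop post; starts 0.85 to 1.2, turned open clockwise from above; closes counter-clockwise, stays where it is left, takes about 1.2 N at its pin. The strap is a flat steel bar 30 mm wide, 59 to 69 mm above the bench, reaching 122 mm from the axis.
- strap_pin (a point): Upright round steel pin near the strap's end by which it is pushed: 12 mm thick, top 99 mm above the bench, 100 mm from the bolt axis (a 16 mm collar fills its lowest 4 mm above the strap). The point is on the pin's centre line, 13 mm below its top; z up.
- wrench_axis (a point): Centre of the click wrench's round steel head (42 mm across, 26 mm high), on the bolt axis, 82 mm above the bench; it stays on the bolt. y points out along the unclicked handle, x the way the handle is pushed to tighten (clockwise from above). Pushed so, the wrench first swings almost freely for 0.05 to 0.45 rad, then its drive takes up the bolt.
- grip_mid (a point): Middle of the round black rubber grip (24 mm thick, 100 mm long) on its centre line, 170 mm from the bolt axis, 82 mm above the bench. Once the drive has taken up, the bolt resists with 4.7 to 6.8 N here, rising steadily to about 7.3 N, where it clicks after 0.05 to 0.25 rad of bolt turning. Pushed nearer the head it needs more force.
- knuckle (a point): Hidden pivot of the handle inside the head, 10 mm from the bolt axis. At the click it gives way by 0.07 rad: over the next 11 mm of the grip's path the force falls to about a third. Pushed on, it comes up solid and tightens the bolt more. When let go it springs back, and the bolt stays tight.
- insert_mark (a point): Raised lug on the rim of the round aluminium threaded insert (54 mm across) pressed into the base plate under the bolt: 24 mm from the axis, 21 mm above the bench. It stands still unless more than about 7.9 N at mid-grip drags the insert round.
- elec_tape: loose roll of black tape 53 mm across, 19 mm high; origin under its centre. Not part of the job.
- pliers: loose pliers with red handles, 173 mm long, 13 mm high; origin under its centre. Not part of the job.
- screwdriver: loose red screwdriver, 214 mm long, 26 mm high; origin under its centre. Not part of the job.
- spanner: loose flat spanner, 170 mm long, 4 mm high; origin under its centre. Not part of the job.

How it is judged:
By the outcome, as a careful person would: the job done as asked, in the order asked, and still so for the second after the job is handed in, with the robot touching nothing.
It also fails if it takes over 64 s, if anything falls off the work surface, if the arm or the gripper's body presses on something with over 40 N, if the wrist force passes 120 N, or if a joint passes its speed limit or range.

## Robot

A 6-joint arm with a two-finger parallel gripper is mounted at the origin on a cart in front of the work surface, level with it; the furniture and walls round the work are solid. World frame = base frame: x ahead of the robot, y to its left, z up, the work surface at z = 0. Lengths are in mm, angles in rad, forces in N, time in s.
With the tool pointing down it reaches from about 350 to 1000 mm from the base axis. Payload 7.1 kg.
Tool frame: the origin (TCP) lies midway between the tips of the shut fingers; the grasp point (between the pads) lies 19 mm behind it; z points along the fingers, y is the line along which they close (so a half turn about z gives the same grasp; the last joint's range is limited). The gripper opens to 85 mm and grips with 20 to 120 N. Pads are 22 mm wide; open, the fingers measure 114 mm over their backs; the gripper's body (76 mm by 85 mm) begins 54 mm behind the grasp point. The pads swing forward as they close: fully open they stand 13 mm farther back than shut.
Start: joints at [-1.188, 0.423, 1.63, -0, 1.089, -0.019], TCP at [244.438, -575.2, 231.319] pointing down, gripper open.
Joint ranges: [-3, 3], [-0.9, 2.11], [0.09, 2.58], [-1.31, 4.45], [0.11, 2.69], [-2.54, 2.54]. Speed limits (rad/s): [2.39, 2.39, 3.01, 3.14, 3.14, 3.14].

## Interface

Orientations are given as a rotation vector (axis times angle).
In Python, from rig import r gives the robot as it stands.
- The arm moves only by the tool servo_tool, never from a script. Its argument "moves" is a list of rows, each an object with "rotation": the turn, a rotation vector about the tool's x, y, z in rad, a list of three; "translation": the shift along the tool's x, y, z in mm, a list of three; "grip": the gripper's target within -1 to 1 (shut at 1, half-way at 0, fully open at -1). A call has 1 to 5 rows; each row shifts and turns the commanded pose from where the row before left it, along the tool's axes as they then stand; what a row does not reach is not made up. A row lasts 1/8 s, in which the tool goes at most 62.5 mm and 10.7 degrees, less where a joint would pass 70% of its speed; a pose out of reach is approached as far as the arm can. A call is refused whole if a number of a shift passes 62.5 or a number of a turn 0.188, either way. A call with a gripper value outside its range is refused whole. The fingers move at their own pace and stop on an object; "newtons" is the grip in N (left out, the last holds). Time passes only in rows, so rows that do not move let the fingers close. It gives the time, the measured TCP pose, the force, the opening and the grip force at its end, in the units of the state.
- r.read_state(): the state, without advancing time (a new reading comes with each control period).
- r.snapshot(name): name is "side" or "top" or "wrist"; returns (picture, depth): 420x560x3 uint8, blue, green, red; 420x560 float32, mm along the optical axis (not along the pixel's ray), 0 where there is no reading.
- r.camera_info(name): a dict with "camera_matrix" (3x3 intrinsics, pixels), "dist" ([k1, k2, p1, p2, k3] as OpenCV has them; the pictures are not rectified), "R" (3x3) and "t" (3): a world point X has camera coordinates R X + t; the wrist camera has in their place "hand_eye" (4x4, takes a point from camera to tool coordinates, whose origin is the TCP and whose axes are the flange's). Camera axes: x right, y down, z forward; pixel columns grow to the right and rows downward; lengths in mm; the calibration is good to about 2 mm. A picture is of the moment at which its call begins: read the wrist's pose just before it. camera_info takes no time and is no camera call.
- r.finish_job(): hands the job in; it is judged then, once.
The state is a dict: "t": time; "q": joint angles; "joint_vel": joint speeds; "joint_efforts": joint torques, N m; "ee_pos": TCP position; "tcp_rot": TCP orientation; "contact_force": force on the tool from outside, world axes, zero at the start; "torque": the same for the moment, N m; "opening": opening from 0.0 (shut) to 1.0 (fully open); "grip_force": force on a finger pad.
Only numpy, scipy, OpenCV 4.12 (cv2) and the standard library are available. Lean on these libraries where they do the work, as an engineer would, in place of code of your own. Each camera call takes 0.05 s, during which the arm holds its last target. There are 200 camera calls.

## Working session

There is one attempt and no reset: what is moved stays moved. The work goes in short steps, Python scripts to look and compute and a tool call to move; the robot and the scene stay as the last step left them, time stands still between calls to the robot, and variables do not carry over. Pictures are saved under pics/ and viewed, at most 10 in all, crops included, and the job is handed in when it is done.

Besides the shell and the picture viewer there is one more tool, called after "Request:" as a command line: name --argument value ..., lists and objects as JSON in quotes. servo_tool: Moves the arm, as the interface text tells. Its arguments: {"type":"object","properties":{"moves":{"type":"array","items":{"type":"object","properties":{"rotation":{"type":"array","items":{"type":"number"}},"translation":{"type":"array","items":{"type":"number"}},"grip":{"type":"number"}}}},"newtons":{"type":"number"}},"required":["moves"]}

```bash
mkdir -p pics; ls
python3 - <<'E'
from rig import r
import cv2,numpy as np
s=r.read_state();print(s)
for n in("top","side"):
    p,d=r.snapshot(n);cv2.imwrite(f"pics/{n}0.png",p);np.save(f"pics/{n}0.npy",d);print(n,r.camera_info(n))
print(r.camera_info("wrist"))
E
```

```text
pics
{'t': 0.0, 'q': array([-1.18800740e+00,  4.23840762e-01,  1.63069705e+00, -1.42219367e-05,
        1.08858109e+00, -1.89885927e-02]), 'joint_vel': array([-5.28259245e-04, -2.01975309e-04,  7.56286000e-04,  3.74652727e-05,
        1.51047856e-03, -1.05723304e-03]), 'joint_efforts': array([ 1.10912180e-03, -5.57385671e+01, -2.81734192e+01,  5.97833923e-05,
        7.61093834e-03, -4.01540518e-06]), 'ee_pos': array([ 244.23251875, -574.71268496,  230.54296007]), 'tcp_rot': array([-3.07694328e+00, -6.26585417e-01,  4.52935447e-04]), 'contact_force': array([ 0.30762529,  0.11112475, -0.34833073]), 'torque': array([ 0.00243498, -0.01211449, -0.02220984]), 'grip_force': 0.0, 'opening': 1.000989495461387}
top {'camera_matrix': array([[379.50649839,   0.        , 278.67362783],
       [  0.        , 379.50649839, 209.92004064],
       [  0.        ,   0.        ,   1.        ]]), 'dist': array([-0.00139388,  0.        ,  0.        ,  0.        ,  0.        ]), 'R': array([[-0.02532883, -0.99958787,  0.01351089],
       [-0.99284292,  0.02357545, -0.11707746],
       [ 0.11671069, -0.0163
[... 446 characters left out ...]
[ 0.11193212,  0.79006708, -0.60271486]]), 't': array([-572.18979506,  110.15155661,  858.27343616])}
{'camera_matrix': array([[372.20971364,   0.        , 276.17840588],
       [  0.        , 372.20971364, 203.30810774],
       [  0.        ,   0.        ,   1.        ]]), 'dist': array([0.0331587, 0.       , 0.       , 0.       , 0.       ]), 'hand_eye': array([[ 5.07718974e-04, -9.46725200e-01, -3.22042138e-01,
         8.30372065e+01],
       [ 9.99999869e-01,  4.57861520e-04,  2.30559479e-04,
         3.05425152e-01],
       [-7.08257657e-05, -3.22042213e-01,  9.46725308e-01,
        -1.41509156e+02],
       [ 0.00000000e+00,  0.00000000e+00,  0.00000000e+00,
         1.00000000e+00]])}
```

View pics/top0.png

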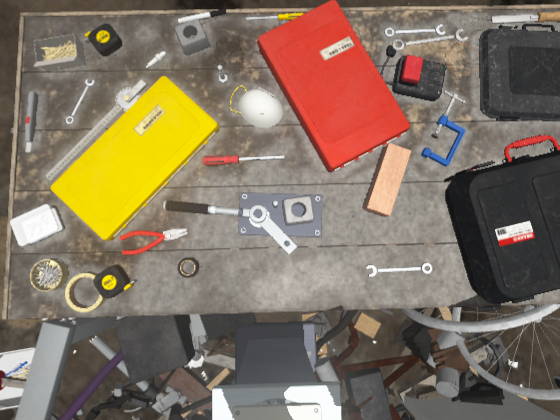

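View pics/side0.png

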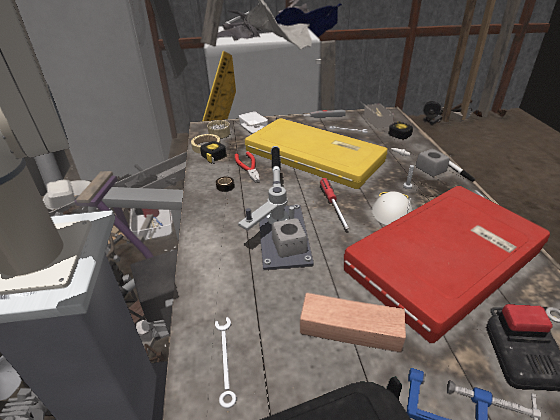

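Top view: wrench head near (258,213), grip about (165–210,208), strap pin about (290,244), casting (298,210). The strap is open towards the robot. I'll enlarge the area and measure it.

```bash
cat > h.py <<'E'
import numpy as np,cv2
from rig import r
def ray(n,px,z):
    """pixels -> world points at heights z"""
    c=r.camera_info(n);R,t=np.array(c['R']),np.array(c['t'])
    u=cv2.undistortPoints(np.array(px,float).reshape(-1,1,2),c['camera_matrix'],c['dist']).reshape(-1,2)
    d=np.c_[u,np.ones(len(u))]@R; o=-R.T@t
    return o+d*((np.asarray(z)-o[2])/d[:,2])[:,None]
def proj(n,X):
    c=r.camera_info(n)
    return cv2.projectPoints(np.array(X,float).reshape(-1,1,3),cv2.Rodrigues(np.array(c['R']))[0],np.array(c['t']),c['camera_matrix'],c['dist'])[0].reshape(-1,2)
def cloud(n,d):
    c=r.camera_info(n);v,u=np.mgrid[:420,:560];px=np.c_[u.ravel(),v.ravel()].astype(float)
    q=cv2.undistortPoints(px.reshape(-1,1,2),c['camera_matrix'],c['dist']).reshape(-1,2)
    P=(np.c_[q,np.ones(len(q))]*d.reshape(-1,1)-np.array(c['t']))@np.array(c['R'])
    return P.reshape(420,560,3)
E
python3 - <<'E'
from h import *
p=cv2.imread("pics/top0.png");d=np.load("pics/top0.npy")
cv2.imwrite("pics/c1.png",cv2.resize(p[185:260,155:335],None,fx=4.4,fy=4.4,interpolation=cv2.INTER_CUBIC))
P=cloud("top",d)
print(ray("top",[(258,213),(187,208),(291,244),(298,210)],[95,82,99,57]))
for uv in [(258,213),(187,208),(291,244),(310,210),(275,226)]:print(uv,P[uv[1],uv[0]])
sub=P[185:262,155:335].reshape(-1,3);im=p[185:262,155:335].reshape(-1,3)
for lo,hi in((88,100),(75,88),(57,72),(40,57)):
  m=(sub[:,2]>lo)&(sub[:,2]<hi);print(lo,m.sum(),sub[m].min(0),sub[m].max(0))
m=(sub[:,2]>80)&(sub[:,2]<100)&(im.max(1)<70);print('grip',m.sum(),sub[m].mean(0),sub[m].min(0),sub[m].max(0))
E
```

```text
[[573.0153881   32.41828607  95.        ]
 [590.57712755 202.86403142  82.        ]
 [497.88467984 -43.38572894  99.        ]
 [582.32368069 -65.0997438   57.        ]]
(258, 213) [572.24152155  32.14916978 101.99589586]
(187, 208) [589.4183726  200.82498719  91.02422319]
(291, 244) [498.70759309 -44.82441265  68.11692027]
(310, 210) [581.53225852 -94.73281532  57.74494979]
(275, 226) [543.35409773  -7.2198243   66.54583905]
88 867 [495.77041427 -38.87361269  88.01014898] [610.12890642 258.43823462  99.88618746]
75 158 [496.32368167 -30.27447505  75.89808763] [610.51433751 256.57341918  87.98772705]
57 770 [477.21903367 -99.80800327  57.01271195] [616.80536416  55.41089037  71.97631297]
40 350 [ 550.70553212 -102.41176188   40.07428292] [655.3588331  292.37482599  56.99731427]
grip 21 [583.81244722 165.87709688  88.00919979] [577.11832956 153.55596764  83.30829904] [598.16288658 185.84017388  92.76440256]
```

View pics/c1.png

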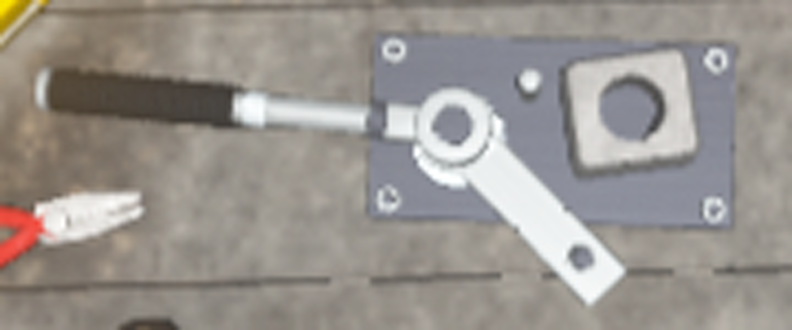

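The crop shows the head at (258.4,213.6), the grip spanning columns 166–209 with its middle at (187.3,207.3), and the pin top at (286.8,243.4). The post is at (275.5,203.6).

Run:
```python
from h import *
A,G,P,S=ray("top",[(258.4,213.6),(187.3,207.3),(286.8,243.4),(275.5,203.8)],[95,84,99,72])
# casting top outline from crop corners
C=ray("top",np.array([(570,62),(688,52),(695,152),(583,167)])/4.4+[155,185],[57]*4).mean(0)
for n,X in zip("AGPSC",(A,G,P,S,C)):
  v=X-A;print(n,X.round(1),np.hypot(*v[:2]).round(1),np.degrees(np.arctan2(v[1],v[0])).round(1),"side",proj("side",X).round(1))
p=cv2.imread("pics/side0.png");cv2.imwrite("pics/c2.png",cv2.resize(p[135:275,225:325],None,fx=4,fy=4,interpolation=cv2.INTER_CUBIC))
```

```text
A [571.6  31.5  95. ] 0.0 0.0 side [[275.5 191. ]]
G [592.  201.7  84. ] 171.4 83.2 side [[274.4 158.9]]
P [499.5 -33.6  99. ] 97.1 -137.9 side [[246.9 209.3]]
S [597.1  -9.7  72. ] 48.5 -58.2 side [[289.2 208.2]]
C [583.4 -67.9  57. ] 100.1 -83.2 side [[287.5 229.9]]
```

View pics/c2.png

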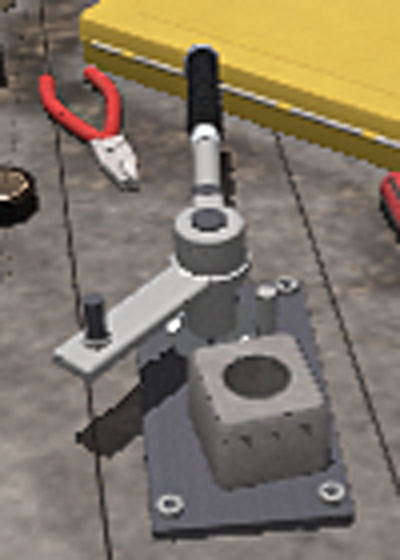

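Side crop: pin top at (248.2,209.2), against a prediction of (246.9,209.3), so the measurement holds. The strap is open about 0.95 rad. Next I'll plan the approach.

```bash
cat >> h.py <<'E'
from scipy.spatial.transform import Rotation as Ro
def plan(X,head=None):
    """remaining shift (tool axes, mm) and turn about tool z to reach world X / heading"""
    s=r.read_state();R=Ro.from_rotvec(s['tcp_rot']).as_matrix()
    h=np.degrees(np.arctan2(R[1,0],R[0,0]))
    print('t',round(s['t'],2),'tcp',s['ee_pos'].round(1),'head',round(h,1),'F',s['contact_force'].round(2),'tilt',np.round(R[2],3),'q',s['q'].round(2))
    print('shift',(R.T@(np.array(X)-s['ee_pos'])).round(1),'turn',None if head is None else np.radians(h-head).round(3))
E
python3 - <<'E'
from h import *
P=cloud("top",np.load("pics/top0.npy"))
m=(P[...,1]<-100)&(P[...,0]<560)&(P[...,0]>150)&(P[...,2]>30);print(np.percentile(P[m],[0,5,50,95,100],axis=0))
plan((469,0,231),42)
E
```

```text
[[ 217.68188389 -680.43692461   30.08922552]
 [ 369.5264859  -642.73748883   67.17779412]
 [ 466.0075552  -539.74146977  126.37942353]
 [ 550.95428373 -469.03319575  131.4346767 ]
 [ 559.96776424 -100.30667636  265.4267978 ]]
t 0.1 tcp [ 244.3 -574.8  230.6] head 23.0 F [-1.12  0.12  0.5 ] tilt [ 0.    -0.001 -1.   ] q [-1.19  0.42  1.63  0.    1.09 -0.02]
shift [ 4.316e+02 -4.411e+02  2.000e-01] turn -0.331
```

Request:
servo_tool --moves '[{"translation": [40,-41,0],"rotation": [0,0,0],"grip": 1},{"translation": [40,-41,0],"rotation": [0,0,0],"grip": 1},{"translation": [40,-41,0],"rotation": [0,0,0],"grip": 1},{"translation": [40,-41,0],"rotation": [0,0,0],"grip": 1},{"translation": [40,-41,0],"rotation": [0,0,0],"grip": 1}]' --newtons 40

```text
t: 0.72
ee_pos: [348.6, -306.5, 231.2]
tcp_rot: [-3.078, -0.626, -0.0]
contact_force: [0.7, -0.4, -0.2]
opening: -0.002
grip_force: 0.0
```

Request:
servo_tool --moves '[{"translation": [40,-41,0],"rotation": [0,0,0],"grip": 1},{"translation": [40,-41,0],"rotation": [0,0,0],"grip": 1},{"translation": [40,-41,0],"rotation": [0,0,0],"grip": 1},{"translation": [40,-41,0],"rotation": [0,0,0],"grip": 1},{"translation": [40,-41,0],"rotation": [0,0,0],"grip": 1}]'

```text
t: 1.35
ee_pos: [452.5, -39.6, 231.3]
tcp_rot: [3.078, 0.627, 0.0]
contact_force: [0.6, 0.0, 0.1]
opening: 0.001
grip_force: 0.0
```

```bash
python3 -c "
from h import *
plan((469,0,78),42)"
```

```text
t 1.35 tcp [452.5 -39.6 231.3] head 23.0 F [0.6  0.04 0.1 ] tilt [ 0.  0. -1.] q [-0.11  0.17  1.99 -0.    0.98  1.06]
shift [ 30.6 -30.  153.3] turn -0.331
```

Request:
servo_tool --moves '[{"translation": [30.6,-30,0],"rotation": [0,0,0],"grip": 1},{"translation": [0,0,45],"rotation": [0,0,-0.165],"grip": 1},{"translation": [0,0,45],"rotation": [0,0,-0.166],"grip": 1},{"translation": [0,0,43],"rotation": [0,0,0],"grip": 1},{"translation": [0,0,20],"rotation": [0,0,0],"grip": 1}]'

```text
t: 1.98
ee_pos: [467.1, -1.7, 76.0]
tcp_rot: [-2.932, -1.125, 0.005]
contact_force: [-0.2, 0.3, 1.4]
opening: 0.002
grip_force: 0.0
```

Run:
```python
from h import *
plan((469,0,78),42)
p,d=r.snapshot("top");cv2.imwrite("pics/c3.png",cv2.resize(p[165:305,185:335],None,fx=4,fy=4))
```

```text
t 1.98 tcp [467.1  -1.7  76. ] head 42.0 F [-0.22  0.28  1.39] tilt [-0.003 -0.003 -1.   ] q [-0.03  0.46  2.06 -0.    0.62  0.81]
shift [ 2.6  0.  -2. ] turn -0.0
```

View pics/c3.png

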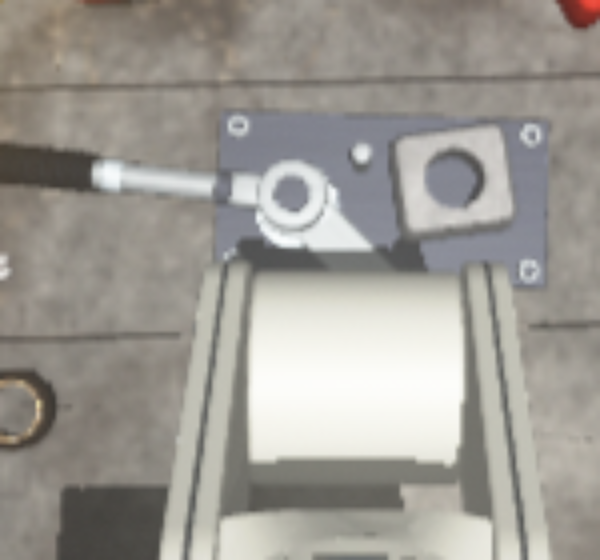

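Position is good. Approach the pin along tool y and start round the arc.

Request:
servo_tool --moves '[{"translation": [2,10,-1],"rotation": [0,0,0],"grip": 1},{"translation": [0,10,0],"rotation": [0,0,0],"grip": 1},{"translation": [0,6,0],"rotation": [0,0,0],"grip": 1},{"translation": [-1.5,10,0],"rotation": [0,0,-0.1],"grip": 1},{"translation": [-1.5,10,0],"rotation": [0,0,-0.1],"grip": 1}]'

```text
t: 2.65
ee_pos: [500.0, -36.5, 80.1]
tcp_rot: [2.804, 1.417, 0.001]
contact_force: [0.3, 1.6, 1.0]
opening: -0.001
grip_force: 0.7
```

Request:
servo_tool --moves '[{"translation": [-1.5,10,0],"rotation": [0,0,-0.1],"grip": 1},{"translation": [-1.5,10,0],"rotation": [0,0,-0.1],"grip": 1},{"translation": [-1.5,10,0],"rotation": [0,0,-0.1],"grip": 1},{"translation": [-1.5,10,0],"rotation": [0,0,-0.1],"grip": 1},{"translation": [0,0,0],"rotation": [0,0,0],"grip": 1}]'

```text
t: 3.28
ee_pos: [532.8, -60.6, 80.0]
tcp_rot: [2.47, 1.939, 0.002]
contact_force: [0.0, 0.5, -0.3]
opening: 0.002
grip_force: 0.0
```

Run:
```python
from h import *
A=np.array([572,31.5]);a=np.radians(-83.2)
u=np.array([np.cos(a),np.sin(a)]);t=np.array([-u[1],u[0]])
plan(np.r_[A+100*u-20.5*t,77],96.8)
p,d=r.snapshot("side");cv2.imwrite("pics/c4.png",cv2.resize(p[135:275,225:345],None,fx=4,fy=4,interpolation=cv2.INTER_CUBIC))
```

```text
t 3.27 tcp [532.8 -60.6  80. ] head 76.3 F [ 0.02  0.45 -0.3 ] tilt [ 0.     0.002 -1.   ] q [-0.14  0.52  1.92 -0.    0.7   0.1 ]
shift [-2.1 32.1  3.1] turn -0.358
```

View pics/c4.png

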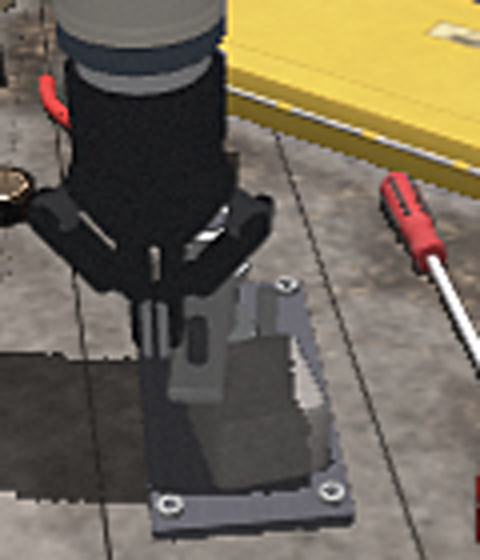

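The strap is following: the pin, at about (198,335) in the crop, is ahead of the finger. Continue to the stop.

Request:
servo_tool --moves '[{"translation": [-1.5,9,1],"rotation": [0,0,-0.1],"grip": 1},{"translation": [-1.5,9,1],"rotation": [0,0,-0.1],"grip": 1},{"translation": [-1,6,0],"rotation": [0,0,-0.08],"grip": 1},{"translation": [-0.5,3,0],"rotation": [0,0,-0.05],"grip": 1},{"translation": [0,0,0],"rotation": [0,0,0],"grip": 1}]'

```text
t: 3.95
ee_pos: [557.7, -67.9, 77.5]
tcp_rot: [2.119, 2.319, 0.0]
contact_force: [0.1, -0.2, 0.3]
opening: -0.004
grip_force: 0.0
```

Request:
servo_tool --moves '[{"translation": [0,1,0],"rotation": [0,0,0],"grip": 1},{"translation": [0,1,0],"rotation": [0,0,0],"grip": 1},{"translation": [0,1,0],"rotation": [0,0,0],"grip": 1}]'

```text
t: 4.32
ee_pos: [560.8, -67.6, 77.3]
tcp_rot: [-2.117, -2.321, 0.0]
contact_force: [-0.8, -0.6, 0.9]
opening: -0.004
grip_force: 0.7
```

Request:
servo_tool --moves '[{"translation": [0,1,0],"rotation": [0,0,0],"grip": 1},{"translation": [0,1,0],"rotation": [0,0,0],"grip": 1}]'

```text
t: 4.58
ee_pos: [563.0, -67.5, 77.3]
tcp_rot: [2.117, 2.321, -0.0]
contact_force: [-1.6, -1.0, 1.2]
opening: 0.001
grip_force: 0.6
```

Request:
servo_tool --moves '[{"translation": [0,1,0],"rotation": [0,0,0],"grip": 1},{"translation": [0,1,0],"rotation": [0,0,0],"grip": 1}]'

```text
t: 4.82
ee_pos: [564.9, -67.3, 77.3]
tcp_rot: [-2.117, -2.321, 0.0]
contact_force: [-1.8, -2.0, -0.3]
opening: -0.002
grip_force: 0.6
```

Request:
servo_tool --moves '[{"translation": [0,1,0],"rotation": [0,0,0],"grip": 1},{"translation": [0,1,0],"rotation": [0,0,0],"grip": 1}]'

```text
t: 5.08
ee_pos: [566.0, -67.2, 77.2]
tcp_rot: [-2.116, -2.32, 0.002]
contact_force: [-6.4, -2.0, 3.5]
opening: -0.001
grip_force: 3.2
```

Request:
servo_tool --moves '[{"translation": [0,1,0],"rotation": [0,0,0],"grip": 1},{"translation": [0,0,0],"rotation": [0,0,0],"grip": 1}]'

```text
t: 5.32
ee_pos: [566.0, -67.2, 77.1]
tcp_rot: [-2.115, -2.319, 0.004]
contact_force: [-7.6, -2.8, 5.2]
opening: -0.001
grip_force: 4.0
```

Request:
servo_tool --moves '[{"translation": [0,-3,0],"rotation": [0,0,0],"grip": 1},{"translation": [0,-12,0],"rotation": [0,0,0],"grip": 1},{"translation": [0,-20,0],"rotation": [0,0,0],"grip": 1},{"translation": [0,0,-50],"rotation": [0,0,0],"grip": 1},{"translation": [0,0,-50],"rotation": [0,0,0],"grip": 1}]'

```text
t: 5.95
ee_pos: [531.9, -70.1, 177.9]
tcp_rot: [-2.116, -2.32, 0.001]
contact_force: [1.1, 0.0, 0.8]
opening: -0.004
grip_force: 0.0
```

Run:
```python
from h import *
A=np.array([572,31.5]);a=np.radians(83.2)
u=np.array([np.cos(a),np.sin(a)]);t=np.array([u[1],-u[0]])  # cw push
for d in(55,26.5):plan(np.r_[A+170*u-d*t,177],83.2)
p,d=r.snapshot("side");cv2.imwrite("pics/c5.png",cv2.resize(p[135:275,225:345],None,fx=4,fy=4,interpolation=cv2.INTER_CUBIC))
```

```text
t 5.95 tcp [531.9 -70.1 177.9] head 95.3 F [1.1  0.05 0.83] tilt [ 0.001 -0.001 -1.   ] q [-0.15  0.37  1.87  0.    0.91 -0.25]
shift [275.2  31.    1. ] turn 0.211
t 5.95 tcp [531.9 -70.1 177.9] head 95.3 F [1.1  0.05 0.83] tilt [ 0.001 -0.001 -1.   ] q [-0.15  0.37  1.87  0.    0.91 -0.25]
shift [269.3  58.8   1. ] turn 0.211
```

View pics/c5.png

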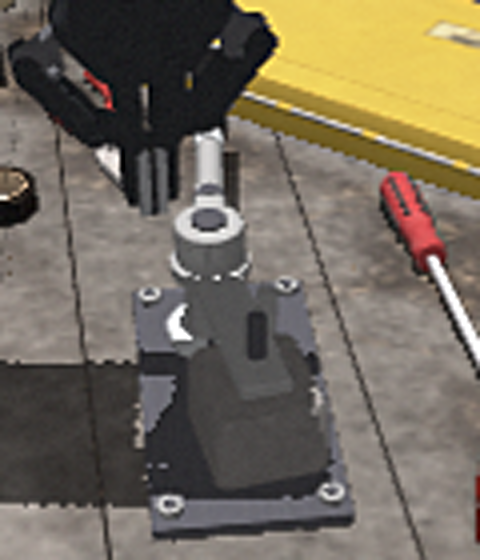

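The strap lies over the casting, with the pin at about (257,318) in the crop, and the force built up at the stop without motion, so it is home. Go to the wrench grip.

Request:
servo_tool --moves '[{"translation": [55,6,0],"rotation": [0,0,0],"grip": 1},{"translation": [55,6,0],"rotation": [0,0,0],"grip": 1},{"translation": [55,6,0],"rotation": [0,0,0],"grip": 1},{"translation": [55,6,0],"rotation": [0,0,0],"grip": 1},{"translation": [55,7,0],"rotation": [0,0,0],"grip": 1}]'

```text
t: 6.62
ee_pos: [538.1, 208.2, 177.2]
tcp_rot: [2.117, 2.321, 0.001]
contact_force: [0.5, 0.2, -0.2]
opening: -0.001
grip_force: 0.0
```

Request:
servo_tool --moves '[{"translation": [0,0,35],"rotation": [0,0,0.105],"grip": 1},{"translation": [0,0,35],"rotation": [0,0,0.106],"grip": 1},{"translation": [0,0,35],"rotation": [0,0,0],"grip": 1},{"translation": [0,0,0],"rotation": [0,0,0],"grip": 1}]'

```text
t: 7.12
ee_pos: [536.3, 205.7, 69.9]
tcp_rot: [-2.348, -2.084, 0.008]
contact_force: [0.0, -0.3, 1.6]
opening: 0.002
grip_force: 0.0
```

Run:
```python
from h import *
A=np.array([572,31.5]);a=np.radians(83.2)
u=np.array([np.cos(a),np.sin(a)]);t=np.array([u[1],-u[0]])
plan(np.r_[A+170*u-26*t,72],83.2)
F=[]
p,d=r.snapshot("side");cv2.imwrite("pics/c6.png",cv2.resize(p[105:245,205:325],None,fx=4,fy=4,interpolation=cv2.INTER_CUBIC))
```

```text
t 7.12 tcp [536.3 205.7  69.9] head 83.2 F [ 0.01 -0.31  1.58] tilt [-0.002 -0.005 -1.   ] q [0.35 0.58 1.83 0.   0.74 0.46]
shift [ 1.2 30.1 -2.2] turn -0.0
```

View pics/c6.png

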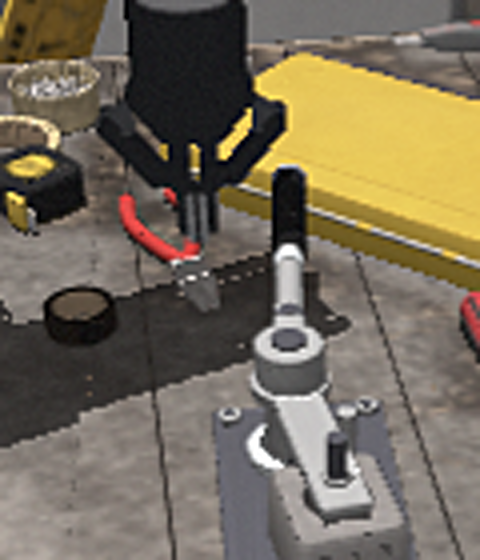

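The tool stands beside the grip, above the bench and clear of the pliers. Approach to contact.

Request:
servo_tool --moves '[{"translation": [1,10,-1],"rotation": [0,0,0],"grip": 1},{"translation": [0,10,-1],"rotation": [0,0,0],"grip": 1},{"translation": [0,6,0],"rotation": [0,0,0],"grip": 1},{"translation": [0,4,0],"rotation": [0,0,0],"grip": 1},{"translation": [0,2,0],"rotation": [0,0,0],"grip": 1}]'

```text
t: 7.8
ee_pos: [570.7, 203.6, 74.4]
tcp_rot: [-2.35, -2.085, -0.0]
contact_force: [-0.2, -0.3, -0.2]
opening: -0.002
grip_force: 0.0
```

Request:
servo_tool --moves '[{"translation": [0.2,2,0],"rotation": [0,0,0.012],"grip": 1},{"translation": [0.2,2,0],"rotation": [0,0,0.012],"grip": 1},{"translation": [0.2,2,0],"rotation": [0,0,0.012],"grip": 1}]'

```text
t: 8.18
ee_pos: [576.5, 203.5, 74.3]
tcp_rot: [-2.387, -2.042, 0.0]
contact_force: [-0.2, -0.1, 0.6]
opening: -0.003
grip_force: 0.0
```

Request:
servo_tool --moves '[{"translation": [0.2,2,0],"rotation": [0,0,0.012],"grip": 1},{"translation": [0.2,2,0],"rotation": [0,0,0.012],"grip": 1},{"translation": [0.2,2,0],"rotation": [0,0,0.012],"grip": 1}]'

```text
t: 8.55
ee_pos: [582.5, 203.1, 74.3]
tcp_rot: [-2.424, -1.998, 0.0]
contact_force: [0.0, -0.8, 0.7]
opening: 0.001
grip_force: 0.0
```

Run:
```python
from h import *
plan((600,200,72),83)
p,d=r.snapshot("side");cv2.imwrite("pics/c7.png",cv2.resize(p[125:205,225:315],None,fx=6,fy=6,interpolation=cv2.INTER_CUBIC))
```

```text
t 8.55 tcp [582.5 203.1  74.3] head 79.0 F [ 0.04 -0.81  0.72] tilt [-0. -0. -1.] q [0.32 0.62 1.73 0.   0.79 0.51]
shift [ 0.3 17.7  2.3] turn -0.07
```

View pics/c7.png

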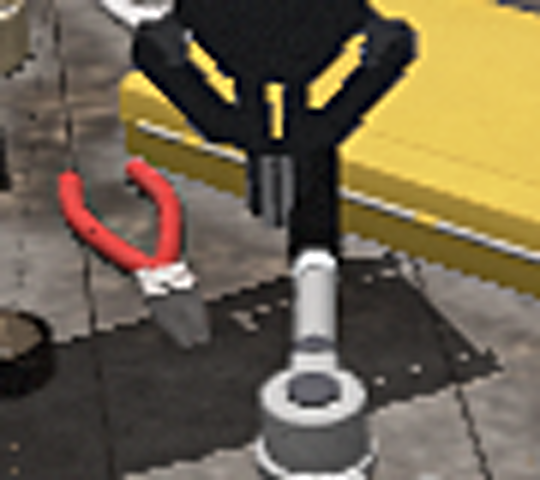

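The finger is right up against the grip, the wrench is still swinging freely, and the pliers are untouched. Continue.

Request:
servo_tool --moves '[{"translation": [0.2,2,0],"rotation": [0,0,0.012],"grip": 1},{"translation": [0.2,2,0],"rotation": [0,0,0.012],"grip": 1},{"translation": [0.2,2,0],"rotation": [0,0,0.012],"grip": 1},{"translation": [0.2,2,0],"rotation": [0,0,0.012],"grip": 1}]'

```text
t: 9.1
ee_pos: [589.5, 202.3, 74.0]
tcp_rot: [-2.47, -1.939, 0.003]
contact_force: [-5.8, 3.2, 0.7]
opening: -0.002
grip_force: 2.7
```

Request:
servo_tool --moves '[{"translation": [0.1,1,0],"rotation": [0,0,0.006],"grip": 1},{"translation": [0.1,1,0],"rotation": [0,0,0.006],"grip": 1}]'

```text
t: 9.35
ee_pos: [591.0, 202.1, 73.8]
tcp_rot: [-2.481, -1.924, 0.004]
contact_force: [-6.3, 3.5, 0.3]
opening: -0.003
grip_force: 3.0
```

Request:
servo_tool --moves '[{"translation": [0.1,1,0],"rotation": [0,0,0.006],"grip": 1},{"translation": [0.1,1,0],"rotation": [0,0,0.006],"grip": 1}]'

```text
t: 9.6
ee_pos: [593.0, 201.9, 73.8]
tcp_rot: [-2.493, -1.909, 0.004]
contact_force: [-6.5, 3.9, 0.2]
opening: 0.001
grip_force: 3.0
```

Request:
servo_tool --moves '[{"translation": [0.2,1,0],"rotation": [0,0,0.006],"grip": 1},{"translation": [0.2,1,0],"rotation": [0,0,0.006],"grip": 1}]'

```text
t: 9.85
ee_pos: [595.0, 201.7, 73.8]
tcp_rot: [-2.504, -1.894, 0.004]
contact_force: [-6.6, 3.2, 0.7]
opening: -0.001
grip_force: 3.0
```

Request:
servo_tool --moves '[{"translation": [0.2,1,0],"rotation": [0,0,0.006],"grip": 1},{"translation": [0.2,1,0],"rotation": [0,0,0.006],"grip": 1}]'

```text
t: 10.1
ee_pos: [596.9, 201.5, 73.7]
tcp_rot: [-2.515, -1.879, 0.005]
contact_force: [-6.8, 3.6, -0.1]
opening: -0.001
grip_force: 3.1
```

Request:
servo_tool --moves '[{"translation": [0.2,1,0],"rotation": [0,0,0.006],"grip": 1},{"translation": [0.2,1,0],"rotation": [0,0,0.006],"grip": 1}]'

```text
t: 10.35
ee_pos: [598.9, 201.2, 73.7]
tcp_rot: [-2.527, -1.864, 0.005]
contact_force: [-6.1, 2.7, 0.4]
opening: -0.003
grip_force: 3.1
```

Request:
servo_tool --moves '[{"translation": [0.2,1,0],"rotation": [0,0,0.006],"grip": 1},{"translation": [0.2,1,0],"rotation": [0,0,0.006],"grip": 1}]'

```text
t: 10.6
ee_pos: [600.8, 201.0, 73.6]
tcp_rot: [-2.538, -1.849, 0.005]
contact_force: [-7.4, 3.0, 0.6]
opening: -0.0
grip_force: 3.1
```

Request:
servo_tool --moves '[{"translation": [0.2,1,0],"rotation": [0,0,0.006],"grip": 1},{"translation": [0.2,1,0],"rotation": [0,0,0.006],"grip": 1}]'

```text
t: 10.85
ee_pos: [602.8, 200.7, 73.6]
tcp_rot: [-2.549, -1.833, 0.006]
contact_force: [-7.7, 2.2, 0.6]
opening: -0.003
grip_force: 3.2
```

Request:
servo_tool --moves '[{"translation": [0.2,1,0],"rotation": [0,0,0.006],"grip": 1},{"translation": [0.2,1,0],"rotation": [0,0,0.006],"grip": 1}]'

```text
t: 11.1
ee_pos: [604.7, 200.4, 73.6]
tcp_rot: [-2.56, -1.818, 0.006]
contact_force: [-6.4, 2.6, 0.4]
opening: -0.0
grip_force: 3.2
```

Request:
servo_tool --moves '[{"translation": [0.2,1,0],"rotation": [0,0,0.006],"grip": 1},{"translation": [0.2,1,0],"rotation": [0,0,0.006],"grip": 1}]'

```text
t: 11.35
ee_pos: [606.7, 200.1, 73.5]
tcp_rot: [-2.57, -1.803, 0.006]
contact_force: [-6.6, 2.1, 0.8]
opening: 0.003
grip_force: 3.2
```

Request:
servo_tool --moves '[{"translation": [0.2,1,0],"rotation": [0,0,0.006],"grip": 1},{"translation": [0.2,1,0],"rotation": [0,0,0.006],"grip": 1}]'

```text
t: 11.6
ee_pos: [608.7, 199.7, 73.6]
tcp_rot: [-2.581, -1.787, 0.006]
contact_force: [-7.2, 1.7, 0.9]
opening: 0.0
grip_force: 3.0
```

Request:
servo_tool --moves '[{"translation": [0.2,1,0],"rotation": [0,0,0.006],"grip": 1},{"translation": [0.2,1,0],"rotation": [0,0,0.006],"grip": 1}]'

```text
t: 11.85
ee_pos: [611.0, 199.2, 73.6]
tcp_rot: [-2.592, -1.772, 0.006]
contact_force: [-5.6, 1.0, 0.4]
opening: 0.002
grip_force: 2.5
```

Request:
servo_tool --moves '[{"translation": [0.2,1,0],"rotation": [0,0,0.006],"grip": 1},{"translation": [0.2,1,0],"rotation": [0,0,0.006],"grip": 1}]'

```text
t: 12.1
ee_pos: [614.4, 198.8, 74.1]
tcp_rot: [-2.604, -1.757, 0.002]
contact_force: [-3.4, -0.3, 1.3]
opening: -0.002
grip_force: 1.5
```

Clicked: the force fell from 7.3 to 3.4 N. Back off and lift away.

Request:
servo_tool --moves '[{"translation": [0,-3,0],"rotation": [0,0,0],"grip": 1},{"translation": [0,-8,0],"rotation": [0,0,0],"grip": 1},{"translation": [0,-20,0],"rotation": [0,0,0],"grip": 1},{"translation": [0,-10,-40],"rotation": [0,0,0],"grip": 1},{"translation": [0,0,-60],"rotation": [0,0,0],"grip": 1}]'

```text
t: 12.72
ee_pos: [574.0, 214.8, 173.6]
tcp_rot: [-2.602, -1.759, 0.006]
contact_force: [1.0, 0.5, 0.4]
opening: 0.001
grip_force: 0.0
```

Request:
servo_tool --moves '[{"translation": [0,-40,-20],"rotation": [0,0,0],"grip": 1},{"translation": [0,-40,0],"rotation": [0,0,0],"grip": 1},{"translation": [0,-40,0],"rotation": [0,0,0],"grip": 1},{"translation": [0,0,0],"rotation": [0,0,0],"grip": 1}]'

```text
t: 13.22
ee_pos: [462.5, 260.2, 194.5]
tcp_rot: [-2.601, -1.762, -0.0]
contact_force: [0.7, -0.4, 0.3]
opening: -0.001
grip_force: 0.0
```

Run:
```python
from h import *
s=r.read_state();print(s['t'],s['ee_pos'],s['contact_force'])
p,d=r.snapshot("top");cv2.imwrite("pics/c8.png",cv2.resize(p[165:285,155:335],None,fx=4.4,fy=4.4,interpolation=cv2.INTER_CUBIC))
```

```text
13.225 [462.54858532 260.18353688 194.53501224] [ 0.69647176 -0.42084692  0.32378629]
```

View pics/c8.png

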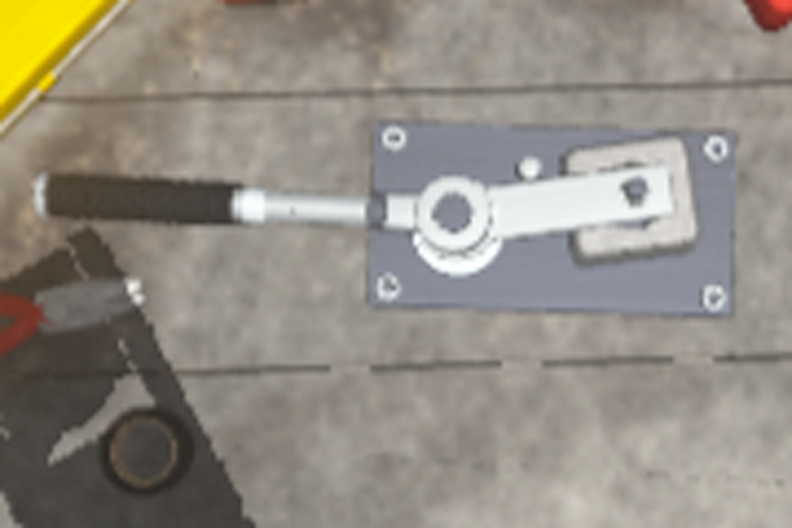

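Top view: the strap lies over the casting with the pin at (636,191) in the crop, beside the post at (530,168). The wrench is free and has sprung back. The pliers and tape are unmoved. I'll check the strap angle and gap numerically.

Run:
```python
from h import *
o=np.array([155,165])
A,P,S,G=ray("top",np.array([(455,211),(636,187),(530,167),(142,198)])/4.4+o,[95,99,72,84])
for n,X in zip("APSG",(A,P,S,G)):
  v=X-A;print(n,X.round(1),np.hypot(*v[:2]).round(1),np.degrees(np.arctan2(v[1],v[0])).round(1))
p,d=r.snapshot("top");W=cloud("top",d)
# strap edges: bright profile at a few columns (rows), strap height 69, post height 72
g=cv2.cvtColor(p,6)
print("col 268..304: rows 196..222")
for c in(271,275,276,280,285,300):print(c,g[198:222,c])
```

```text
A [573.1  31.4  95. ] 0.0 0.0
P [583.3 -66.1  99. ] 98.1 -84.0
S [599.2  -9.7  72. ] 48.7 -57.6
G [585.5 201.7  84. ] 170.7 85.8
col 268..304: rows 196..222
271 [138 138 138 137 137 138 140 139 145 211 235 235 234 235 237 238 238 239
 240 240 209 152 141 141]
275 [137 139 155 207 231 238 243 192 176 228 235 234 235 236 236 238 238 239
 242 229 166 133 142 142]
276 [139 139 147 206 232 241 233 165 188 231 236 234 235 236 237 238 239 239
 243 225 162 134 142 141]
280 [138 138 138 137 136 138 139 163 221 236 235 235 236 236 237 238 239 241
 234 171 126 141 143 142]
285 [127 142 182 196 196 198 156 202 234 235 235 236 236 237 238 239 241 241
 213 138 109 106 105 107]
300 [198 206 209 194 146 207 224 171 131 136 144 117 141 172 228 241 204 146
 142 186 211 213 203 162]
```

```bash
python3 -c "
from rig import r
print(r.finish_job())"
```

```text
the job is handed in; nothing more can be done
None
```

The job is handed in: the strap is home against its stop post, and the wrench was pushed clockwise until it clicked (force fell from about 7.3 to 3.4 N), stopped about 2 mm later and let go; the pliers and tape looked unmoved in the last picture, but I did not check the insert lug directly.

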